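Ready the airbrush console: seat the bush, click the selector to green

ROBOT

A 6-joint arm with a two-finger parallel gripper is mounted at the origin on the work surface. World frame = base frame: x ahead of the robot, y to its left, z up, the work surface at z = 0. Lengths are in m, angles in rad, forces in N, time in s.
With the tool pointing down it reaches from about 0.35 to 0.85 m from the base axis. Payload 8.1 kg.
Tool frame: the origin (TCP) lies between the finger pads; the fingertips stand 14 mm ahead of it and the grasp point (between the pads) lies 5 mm behind it; z points along the fingers, y is the line along which they close (so a half turn about z gives the same grasp; the last joint's range is limited). The gripper opens to 93 mm and grips with 3 to 60 N. Pads are 15 mm wide; open, the fingers measure 128 mm over their backs; the gripper's body (75 mm by 188 mm) begins 65 mm behind the grasp point.
Start: joints at [1.255, 0.13, 1.488, -0, 1.523, -0.085], TCP at [0.137, 0.584, 0.202] pointing down, gripper open.
Joint ranges: [-2.96, 2.96], [-0.89, 2.26], [0.02, 2.5], [-1.34, 4.48], [0, 2.73], [-2.66, 2.66]. Speed limits (rad/s): [2.39, 2.39, 2.79, 3.14, 3.14, 3.14].

INTERFACE

Orientations are given as a rotation vector (axis times angle).
In Python, from plant import robot gives the robot as it stands.
- The arm moves only by the tool arm_command, never from a script. Its argument "targets" is a list of rows, each an object of numbers: "x", "y", "z": the shift along the world's x, y, z in units of 500 mm (1.0 is 500 mm); "rx", "ry", "rz": the turn, a rotation vector about the world's x, y, z in units of 2 rad (1.0 is 2 rad); "claw": the closure in counts, from 0 (fully open) to 255 (shut). In form: [{"x": .., "y": .., "z": .., "rx": .., "ry": .., "rz": .., "claw": ..}, ...]. A call has 1 to 10 rows; each row is the pose to reach, as a shift and turn from the pose commanded when the call began; what a row does not reach only later rows make up. A row lasts 1/12 s, in which the tool goes at most 41.7 mm and 7.16 degrees, less where a joint would pass 70% of its speed; a pose out of reach is approached as far as the arm can. A call with a number of a shift or a turn outside -1 to 1 is refused whole. A call with a gripper value outside its range is refused whole. The fingers move at their own pace and stop on an object; "squeeze" is the grip in N (left out, the last holds). Time passes only in rows, so rows that repeat a pose let the fingers close. It gives the time, the measured TCP pose, the force, the opening and the grip force at its end, in the units of the state.
- robot.read_state(): the state, without advancing time (a new reading comes with each control period).
- robot.read_camera(name): name is "side" or "top"; returns (picture, depth): 400x640x3 uint8, red, green, blue; 400x640 float32, m along the optical axis (not along the pixel's ray), 0 where there is no reading.
- robot.get_calibration(name): a dict with "intrinsics" (3x3 intrinsics, pixels), "origin" and "orientation" of the camera in the world. Camera axes: x right, y up, looking along -z (the intrinsics and any distortion apply to the point x, -y, -z); pixel columns grow to the right and rows downward; lengths in m; the calibration is good to about 2 mm. A picture is of the moment at which its call begins. get_calibration takes no time and is no camera call.
- robot.close_job(): hands the job in; it is judged then, once.
The state is a dict: "t": time; "q": joint angles; "dq": joint speeds; "joint_torque": joint torques, N m; "tool_pos": TCP position; "orientation": TCP orientation; "force": force on the tool from outside, world axes, zero at the start; "wrist_torque": the same for the moment, N m; "opening": finger opening in m; "gripper_force": force on a finger pad.
Only numpy, scipy, OpenCV 4.12 (cv2) and the standard library are available. Lean on these libraries where they do the work, as an engineer would, in place of code of your own. Each camera call takes 0.05 s, during which the arm holds its last target. There are 200 camera calls.

TASK

Get the airbrush air console ready: first press the orange flanged intake bush fully home in its bore, easing off when you feel its shoulder land rather than leaning on it. Then turn the black push-to-turn selector two clicks towards the green lens, pushing it in for each click and letting it spring fully out at the first click before going on, so that it ends sprung out and pointing at the green lens. Leave the brush pot, jar, tape and paint tube beside it where they stand.

Things in the scene. Friction and masses are not known exactly. Their poses are not given: they have to be found in the camera images.
- console: Grey air console with a red tank behind, fixed to the table. Panel 290 mm wide, 230 mm up the slope, its outward normal leaning 25 degrees from vertical towards the console's -x (robot side). Origin on the table under the panel's centre, which is 98 mm up; x to its back, y to its left as the robot sees it, z up. Mid-slope: the selector 65 mm left and the bush 70 mm right of centre.
- selector_grip (a point): Point on the axis of the black push-to-turn selector, 49 mm out from the panel when sprung out. z: out of the panel along the axis; x: along the grip bar to its white-pointer end. Bar 64 mm long, 16 wide, 37 high: top 15 mm above this point, foot 21 mm below on a round skirt (68 mm diameter, 12 mm thick, 16 mm clear of the panel). All of it moves in when pushed.
- selector (a joint): Selector angle, rad: 0 = pointer up the slope (start), positive anticlockwise seen from outside (towards +y). Clicks at -120, -60, 0, 60, 120 degrees (white ticks), about 4 degrees of play. Locked at each until pushed in 10 mm; let go, it springs out within about 10 degrees of a click, but stays stuck in between clicks. While pushed in it turns easily (0.04 N m).
- plunger (a joint): How far the selector is pushed in along its axis, m: 0 sprung out, 0.014 at the hard stop. The push takes about 3 N to start and 12 N near the stop. It unlocks beyond 0.010.
- bush_top (a point): Centre of the closed flat top of the orange and white flanged bush; z points out of the panel along the bore. The flange is 64 mm in diameter and 8 mm thick on a white 44 mm shank. The top stands 30 mm out from the panel at joint value 0 and 10 mm when home.
- bush (a joint): How far the bush has been pressed in, m: starts between 0 and 0.009, home (shoulder landed, hard stop) at 0.020. It is a push fit: it slides against a steady 8 N, stays where it is left, and the force rises sharply when the shoulder lands.
- green_lens: Green domed lamp lens, 22 mm across, let into the panel 63 mm from the selector's axis at one of the end positions (120 degrees left or 120 degrees right of straight up the slope). Origin at its centre, 2 mm below the panel surface.
- red_lens: Red lens, the same, at the other end position.
- brush_pot_mid (a point): Red and yellow pot with brushes, 100 mm across, 110 mm high (brushes reach 220 mm), bystander left of the console; point half-way up the pot.
- gesso_jar_mid (a point): White jar, 76 mm across, 100 mm high, bystander right of the console; point half-way up.
- tape_roll_mid (a point): Yellow roll of tape lying flat, 90 mm across, 24 mm high, bystander in front and left of the console; point at its centre.
- paint_tube_mid (a point): Blue paint tube lying flat, 140 mm long, 22 mm thick, bystander in front and right of the console; point at its middle.

How it is judged:
By the outcome, as a careful person would: the job done as asked, in the order asked, and still so for the second after the job is handed in, with the robot touching nothing.
It also fails if it takes over 56 s, if anything falls off the work surface, if the arm or the gripper's body presses on something with over 40 N, if the wrist force passes 120 N, or if a joint passes its speed limit or range.

## Working session

There is one attempt and no reset: what is moved stays moved. The work goes in short steps, Python scripts to look and compute and a tool call to move; the robot and the scene stay as the last step left them, time stands still between calls to the robot, and variables do not carry over. Pictures are saved under pics/ and viewed, at most 10 in all, crops included, and the job is handed in when it is done.

Besides the shell and the picture viewer there is one more tool, called as a command line: name --argument value ..., lists and objects as JSON in quotes. arm_command: Moves the arm, as the interface text tells. Shifts and turns lie within -1 to 1; 1 stands for 500 mm of shift or 2 rad of turn. Its arguments: {"type":"object","properties":{"targets":{"type":"array","items":{"type":"object","properties":{"x":{"type":"number","minimum":-1,"maximum":1},"y":{"type":"number","minimum":-1,"maximum":1},"z":{"type":"number","minimum":-1,"maximum":1},"rx":{"type":"number","minimum":-1,"maximum":1},"ry":{"type":"number","minimum":-1,"maximum":1},"rz":{"type":"number","minimum":-1,"maximum":1},"claw":{"type":"number"}}}},"squeeze":{"type":"number"}},"required":["targets"]}

```bash
mkdir -p pics; ls
python3 - <<'E'
from plant import robot
import cv2,numpy as np
s=robot.read_state();print({k:np.round(v,3) for k,v in s.items()})
for n in("top","side"):
    im,d=robot.read_camera(n);cv2.imwrite(f"pics/{n}0.png",im[:,:,::-1]);np.save(f"pics/{n}0.npy",d);print(robot.get_calibration(n))
E
```

```text
pics
{'t': np.float64(0.0), 'q': array([ 1.255,  0.131,  1.489,  0.   ,  1.523, -0.085]), 'dq': array([-0.001, -0.001, -0.001, -0.   , -0.   , -0.001]), 'joint_torque': array([-1.0000e-03, -5.5985e+01, -4.9176e+01,  7.7000e-02,  3.6000e-02,
       -0.0000e+00]), 'tool_pos': array([0.137, 0.584, 0.201]), 'orientation': array([-3.62e-01, -3.12e+00,  3.00e-03]), 'force': array([-1.   ,  0.272,  0.613]), 'wrist_torque': array([-0.026, -0.014,  0.051]), 'gripper_force': np.float64(0.0), 'opening': np.float64(0.093)}
{'intrinsics': array([[476.44606996,   0.        , 320.21098498],
       [  0.        , 476.44606996, 200.0210394 ],
       [  0.        ,   0.        ,   1.        ]]), 'origin': array([0.32060405, 0.04560214, 1.11205228]), 'orientation': array([ 0.1312283 , -0.17163974, -1.53668261])}
{'intrinsics': array([[488.52420954,   0.        , 317.97475463],
       [  0.        , 488.52420954, 200.74920014],
       [  0.        ,   0.        ,   1.        ]]), 'origin': array([0.30409247, 0.6714362 , 0.89869307]), 'orientation': array([ 0.15841891, -0.96973129, -2.64183006])}
```

View pics/top0.png

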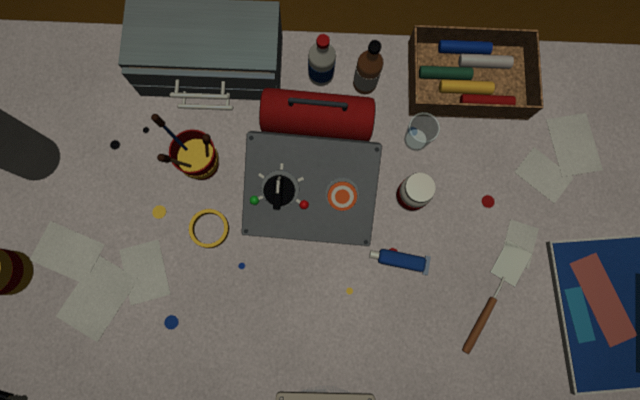

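View pics/side0.png

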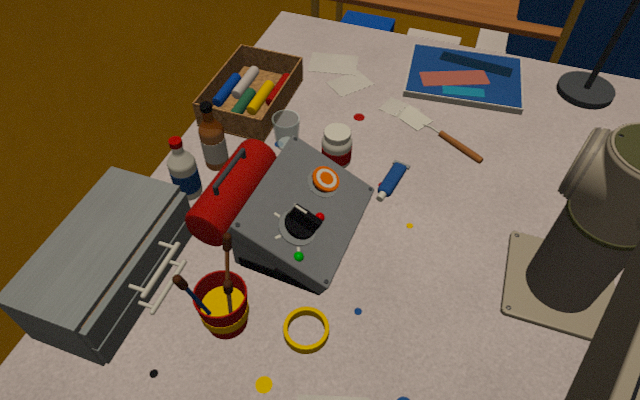

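The top view shows the panel with corners near (249,133), (381,143), (369,243) and (243,236). The selector is near (279,190), the bush at (342,195), the green lens on the left at (254,200) and the red lens at (304,204). Green is therefore the +120° end.

```bash
cat > h.py <<'E'
import numpy as np,cv2
from scipy.spatial.transform import Rotation as R
from plant import robot
def cloud(n,d):
    c=robot.get_calibration(n);K=c["intrinsics"];v,u=np.mgrid[:400,:640]
    p=np.stack([(u-K[0,2])/K[0,0]*d,-(v-K[1,2])/K[1,1]*d,-d],-1)
    return p@R.from_rotvec(c["orientation"]).as_matrix().T+c["origin"]
def proj(n,P):
    c=robot.get_calibration(n);K=c["intrinsics"]
    p=(np.atleast_2d(P)-c["origin"])@R.from_rotvec(c["orientation"]).as_matrix()
    return np.stack([K[0,2]-K[0,0]*p[:,0]/p[:,2],K[1,2]+K[1,1]*p[:,1]/p[:,2]],-1)
E
python3 - <<'E'
from h import *
np.set_printoptions(precision=4,suppress=True)
for n,poly in(("top",[(252,137),(377,147),(366,239),(247,232)]),("side",[(293,145),(368,190),(322,280),(240,232)])):
    im=cv2.imread(f"pics/{n}0.png");P=cloud(n,np.load(f"pics/{n}0.npy"))
    m=np.zeros((400,640),np.uint8);cv2.fillPoly(m,[np.array(poly)],1)
    X=P[m>0]; X=X[np.isfinite(X).all(1)]
    Y=X
    for k in range(15):
        c=Y.mean(0);nv=np.linalg.svd(Y-c,full_matrices=0)[2][2];nv*=np.sign(nv[2]);r=(X-c)@nv;Y=X[abs(r)<(.02 if k<5 else .004)]
    print(n,"normal",nv,"lean",np.degrees(np.arccos(nv[2])),"yaw",np.degrees(np.arctan2(-nv[1],-nv[0])),"c",c,len(Y),len(X))
    h=(P-c)@nv; hsv=cv2.cvtColor(im,cv2.COLOR_BGR2HSV);H,S,V=cv2.split(hsv)
    for nm,q in(("green",(H>45)&(H<75)&(S>150)),("red",((H<5)|(H>174))&(S>150)),("orange",(H>=6)&(H<20)&(S>150))):
        q=q&(m>0)&(V>60);v,u=np.nonzero(q);print(nm,q.sum(),u.mean(),v.mean(),np.median(P[q],0),"h",np.median(h[q]))
    q=(h>.005)&(h<.04)&(m>0); 
    # bush flange top: raised region near orange
    o=(m>0)&(H>=6)&(H<20)&(S>150); co=np.median(P[o],0)
    b=(m>0)&(np.linalg.norm(P-co,axis=-1)<.045)&(h>np.median(h[o])-.004); v,u=np.nonzero(b);print("bush region",b.sum(),P[b].mean(0),"h",np.median(h[b]),np.ptp(u),np.ptp(v))
    t=(m>0)&(h>.05)&(h<.08);print("bar top",t.sum(),P[t].mean(0),np.median(h[t]),h[m>0].max())
    sk=(m>0)&(h>.02)&(h<.035)&(np.linalg.norm(P-co,axis=-1)>.06);print("skirt",sk.sum(),P[sk].mean(0),np.median(h[sk]))
a=cv2.imread("pics/top0.png")[120:250,235:390];b=cv2.imread("pics/side0.png")[130:290,230:380]
cv2.imwrite("pics/c0.png",np.hstack([cv2.resize(a,(400,480)),cv2.resize(b,(400,480))])*1)
E
```

```text
top normal [-0.4217  0.0258  0.9064] lean 24.988746518372512 yaw -3.49805906520447 c [0.5454 0.0422 0.1009] 9600 11691
green 53 253.54716981132074 199.64150943396226 [0.517  0.1661 0.0917] h 0.006245172597395524
red 57 303.56140350877195 204.17543859649123 [0.511  0.0572 0.0912] h 0.006267452383386629
orange 373 341.75335120643433 195.30831099195711 [ 0.5262 -0.0231  0.1201] h 0.023220440471577296
bush region 657 [ 0.5254 -0.024   0.1192] h 0.023285947155104153 28 28
bar top 255 [0.5176 0.111  0.1553] 0.06317732430419111 1.0113678385578102
skirt 539 [0.5331 0.1091 0.1238] 0.02778037247758598
side normal [-0.4223  0.0245  0.9061] lean 25.02464163682186 yaw -3.3207508558697794 c [0.5409 0.0685 0.0971] 7597 9417
green 68 298.1470588235294 255.9558823529412 [0.5176 0.1731 0.0901] h 0.005784192026560348
red 44 319.8181818181818 215.6590909090909 [0.5094 0.0634 0.0912] h 0.007197473062085972
orange 349 324.9169054441261 178.97134670487105 [ 0.5271 -0.0162  0.1188] h 0.023014777902931553
bush region 524 [ 0.5275 -0.0185  0.119 ] h 0.023353443137382447 26 25
bar top 326 [0.5203 0.1184 0.1535] 0.06248816979570409 0.8411325006192978
skirt 411 [0.5355 0.1315 0.1234] 0.02766226744131194
```

View pics/c0.png

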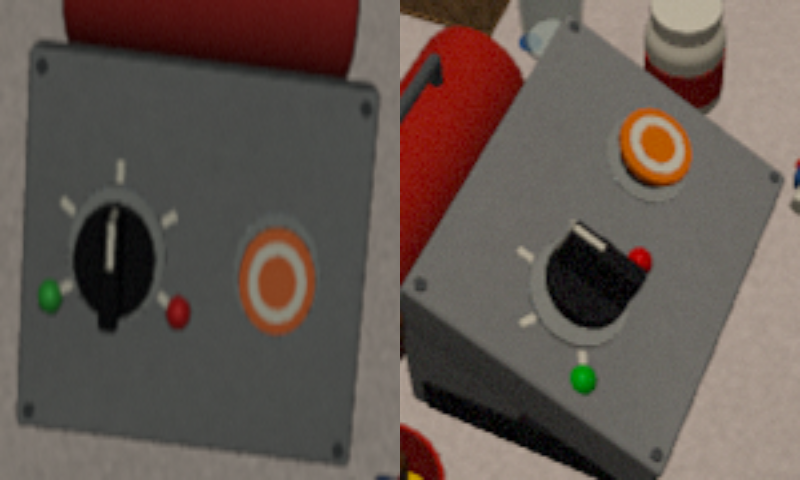

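The crop confirms the pointer is up-slope with green on the left. The bush top stands about 23 mm out of the panel. Next I compute the target poses and the clearance of the gripper body to the tank and brushes.

```bash
cat >> h.py <<'E'
yaw=np.radians(-3.41)
n=-np.array([np.sin(np.radians(25))*np.cos(yaw),np.sin(np.radians(25))*np.sin(yaw),-np.cos(np.radians(25))])
yl=np.array([-np.sin(yaw),np.cos(yaw),0]);u=np.cross(yl,n)
Pb=np.array([.5362,-.0213,.0983]);Ps=np.array([.5444,.1133,.0983])
def Rt(a): # selector angle in deg
    return R.from_rotvec(np.radians(a)*n)*R.from_matrix(np.stack([u,-yl,-n],1))
def move(foot,out,a,pos=None,rot=None,side=0,up=0):
    s=robot.read_state();p=s["tool_pos"] if pos is None else np.array(pos);o=s["orientation"] if rot is None else rot
    T=foot+out*n+side*yl+up*u
    return np.round((T-p)/.5,4),np.round((Rt(a)*R.from_rotvec(o).inv()).as_rotvec()/2,4)
E
python3 - <<'E'
from h import *
np.set_printoptions(precision=4,suppress=True)
print(n,yl,u,move(Pb,.074,0),Pb+.074*n)
P=np.vstack([cloud(k,np.load(f"pics/{k}0.npy")).reshape(-1,3) for k in("top","side")])
P=P[(P[:,2]<.5)&(P[:,0]>.3)&(P[:,1]<.45)&(P[:,2]>.01)]
for nm,f,g,out in(("bush",Pb,0,.029),("sel",Ps,0,.035),("sel",Ps,30,.035),("sel",Ps,60,.035),("sel",Ps,90,.035),("sel",Ps,120,.035)):
    q=(P-f-(out+.005)*n)@Rt(g).as_matrix() # in grasp frame
    b=q[:,2]<-.065
    for sx,sy in((.0375,.094),(.094,.0375)):
        dx=np.maximum(abs(q[b,0])-sx,0);dy=np.maximum(abs(q[b,1])-sy,0);d=np.hypot(dx,dy);i=d.argmin();print(nm,g,sx,d[i],P[b][i])
E
```

```text
[-0.4219  0.0251  0.9063] [0.0595 0.9982 0.    ] [ 0.9047 -0.0539  0.4226] (array([ 0.7358, -1.206 , -0.0709]), array([ 0.3194, -0.0479, -1.4519])) [ 0.505  -0.0194  0.1654]
bush 0 0.0375 0.256363062331287 [0.5681 0.3268 0.2151]
bush 0 0.094 0.31191859861783844 [0.5681 0.3268 0.2151]
sel 0 0.0375 0.12366998334677731 [0.5688 0.3275 0.2197]
sel 0 0.094 0.17775520741762532 [0.5688 0.3275 0.2197]
sel 30 0.0375 0.1379881346415047 [0.5634 0.3315 0.2173]
sel 30 0.094 0.1357818336950362 [0.5688 0.3275 0.2197]
sel 60 0.0375 0.1798262420537583 [0.5688 0.3275 0.2197]
sel 60 0.094 0.12443713575886586 [0.5688 0.3275 0.2197]
sel 90 0.0375 0.1777552074176253 [0.5688 0.3275 0.2197]
sel 90 0.094 0.1236699833467773 [0.5688 0.3275 0.2197]
sel 120 0.0375 0.13578183369503627 [0.5688 0.3275 0.2197]
sel 120 0.094 0.13798813464150472 [0.5634 0.3315 0.2173]
```

arm_command --targets '[{"z":0.15,"claw":255},{"x":0.35,"y":-0.6,"z":0.25,"rz":-0.7,"claw":255},{"x":0.35,"y":-0.6,"z":0.25,"rz":-0.7,"claw":255},{"x":0.35,"y":-0.6,"z":0.25,"rz":-0.7,"claw":255},{"x":0.35,"y":-0.6,"z":0.25,"rz":-0.7,"claw":255},{"x":0.35,"y":-0.6,"z":0.25,"rz":-0.7,"claw":255},{"x":0.35,"y":-0.6,"z":0.25,"rz":-0.7,"claw":255},{"x":0.35,"y":-0.6,"z":0.25,"rz":-0.7,"claw":255},{"x":0.35,"y":-0.6,"z":0.25,"rz":-0.7,"claw":255},{"x":0.35,"y":-0.6,"z":0.25,"rz":-0.7,"claw":255}]'

```text
schema error: expected keys x, y, z, rx, ry, rz, claw
```

Run:
```python
from h import *
s=robot.read_state();print(s["t"],s["q"].round(3),s["tool_pos"],move(Pb,.074,0))
```

```text
0.1 [ 1.255  0.131  1.489 -0.     1.523 -0.085] [0.13709035 0.58358076 0.20080395] (array([ 0.7358, -1.206 , -0.0709]), array([ 0.3194, -0.0479, -1.4519]))
```

All keys are required in every row.

arm_command --targets '[{"x":0,"y":0,"z":0.15,"rx":0,"ry":0,"rz":-0.06,"claw":255},{"x":0.35,"y":-0.6,"z":0.25,"rx":0,"ry":0,"rz":-0.7,"claw":255},{"x":0.35,"y":-0.6,"z":0.25,"rx":0,"ry":0,"rz":-0.7,"claw":255},{"x":0.35,"y":-0.6,"z":0.25,"rx":0,"ry":0,"rz":-0.7,"claw":255},{"x":0.35,"y":-0.6,"z":0.25,"rx":0,"ry":0,"rz":-0.7,"claw":255},{"x":0.35,"y":-0.6,"z":0.25,"rx":0,"ry":0,"rz":-0.7,"claw":255},{"x":0.35,"y":-0.6,"z":0.25,"rx":0,"ry":0,"rz":-0.7,"claw":255},{"x":0.35,"y":-0.6,"z":0.25,"rx":0,"ry":0,"rz":-0.7,"claw":255},{"x":0.35,"y":-0.6,"z":0.25,"rx":0,"ry":0,"rz":-0.7,"claw":255},{"x":0.35,"y":-0.6,"z":0.25,"rx":0,"ry":0,"rz":-0.7,"claw":255}]'

```text
t: 0.93
tool_pos: [0.3136, 0.2812, 0.3278]
orientation: [2.122, 2.315, 0.001]
force: [-0.2, -0.4, -0.3]
opening: 0.0308
gripper_force: 0.0
```

Run:
```python
from h import *
s=robot.read_state();print(s["t"],s["q"].round(3),s["tool_pos"],s["opening"],move(Pb,.074,0))
```

```text
0.9333 [ 6.100e-01 -3.770e-01  1.727e+00 -1.000e-03  1.790e+00  5.230e-01] [0.31355803 0.28120027 0.32775757] 0.030768097703129507 (array([ 0.3828, -0.6013, -0.3248]), array([ 0.1778, -0.1718, -0.8435]))
```

arm_command --targets '[{"x":0.36,"y":-0.6,"z":-0.1,"rx":0.178,"ry":-0.172,"rz":-0.843,"claw":255},{"x":0.36,"y":-0.6,"z":-0.1,"rx":0.178,"ry":-0.172,"rz":-0.843,"claw":255},{"x":0.36,"y":-0.6,"z":-0.1,"rx":0.178,"ry":-0.172,"rz":-0.843,"claw":255},{"x":0.36,"y":-0.6,"z":-0.1,"rx":0.178,"ry":-0.172,"rz":-0.843,"claw":255},{"x":0.36,"y":-0.6,"z":-0.1,"rx":0.178,"ry":-0.172,"rz":-0.843,"claw":255},{"x":0.36,"y":-0.6,"z":-0.1,"rx":0.178,"ry":-0.172,"rz":-0.843,"claw":255},{"x":0.36,"y":-0.6,"z":-0.1,"rx":0.178,"ry":-0.172,"rz":-0.843,"claw":255},{"x":0.36,"y":-0.6,"z":-0.1,"rx":0.178,"ry":-0.172,"rz":-0.843,"claw":255},{"x":0.36,"y":-0.6,"z":-0.1,"rx":0.178,"ry":-0.172,"rz":-0.843,"claw":255},{"x":0.36,"y":-0.6,"z":-0.1,"rx":0.178,"ry":-0.172,"rz":-0.843,"claw":255}]'

```text
t: 1.77
tool_pos: [0.4927, -0.0199, 0.2747]
orientation: [3.013, 0.68, 0.513]
force: [0.1, 1.0, 0.0]
opening: 0.0009
gripper_force: 0.0
```

Run:
```python
from h import *
s=robot.read_state();print(s["t"],s["q"].round(3),s["tool_pos"],s["opening"],move(Pb,.06,0))
```

```text
1.7667 [-0.258 -0.542  1.977  0.143  1.408  0.867] [ 0.49267246 -0.01987075  0.27466269] 0.0008533743431847321 (array([ 3.64e-02,  2.00e-04, -2.44e-01]), array([ 0.0511, -0.0502, -0.2423]))
```

arm_command --targets '[{"x":0.036,"y":0,"z":-0.15,"rx":0.051,"ry":-0.05,"rz":-0.242,"claw":255},{"x":0.036,"y":0,"z":-0.244,"rx":0.051,"ry":-0.05,"rz":-0.242,"claw":255},{"x":0.036,"y":0,"z":-0.244,"rx":0.051,"ry":-0.05,"rz":-0.242,"claw":255},{"x":0.036,"y":0,"z":-0.244,"rx":0.051,"ry":-0.05,"rz":-0.242,"claw":255},{"x":0.036,"y":0,"z":-0.244,"rx":0.051,"ry":-0.05,"rz":-0.242,"claw":255},{"x":0.036,"y":0,"z":-0.244,"rx":0.051,"ry":-0.05,"rz":-0.242,"claw":255},{"x":0.036,"y":0,"z":-0.244,"rx":0.051,"ry":-0.05,"rz":-0.242,"claw":255},{"x":0.036,"y":0,"z":-0.244,"rx":0.051,"ry":-0.05,"rz":-0.242,"claw":255}]'

```text
t: 2.43
tool_pos: [0.5118, -0.0162, 0.1575]
orientation: [3.051, -0.068, 0.684]
force: [-0.5, -0.1, 0.5]
opening: 0.0007
gripper_force: 0.0
```

Run:
```python
from h import *
s=robot.read_state();print(s["t"],s["q"].round(3),s["tool_pos"],s["opening"],s["force"],move(Pb,.042,0))
im,d=robot.read_camera("side")
cv2.imwrite("pics/c1.png",cv2.resize(im[100:290,220:420,::-1],None,fx=3,fy=3))
print(proj("side",s["tool_pos"]+.014*(-n)),proj("side",Pb+.023*n))
```

```text
2.4333 [-0.17  -0.592  2.251  0.057  1.044  1.428] [ 0.51179682 -0.01624992  0.15750571] 0.0007057069303513539 [-0.45216772 -0.10781003  0.51585361] (array([ 0.0134, -0.008 , -0.0423]), array([ 0.0024,  0.0023, -0.0071]))
[[329.42453329 171.53861356]] [[325.92113714 177.40246833]]
```

View pics/c1.png

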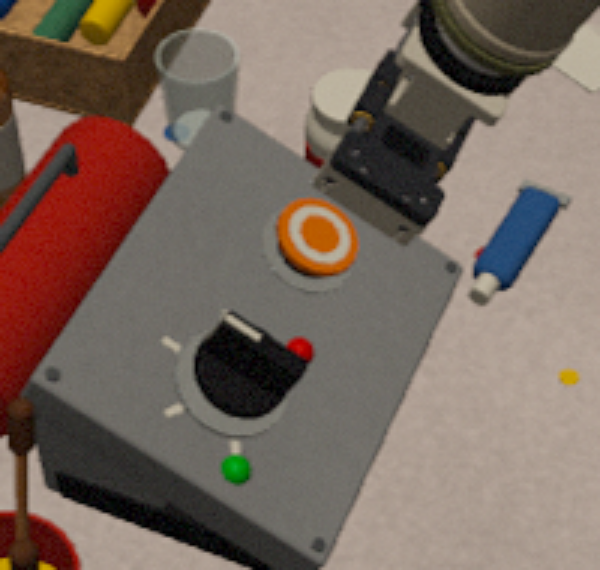

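The crop shows the tool above and right of the bush, with its light plate near crop (365,215). I need to know which part of the gripper that is, so I'll check it against the depth.

Run:
```python
from h import *
np.set_printoptions(precision=4,suppress=True)
s=robot.read_state();im,d=robot.read_camera("side");P=cloud("side",d)
M=R.from_rotvec(s["orientation"]).as_matrix();q=(P-s["tool_pos"])@M
for c in[(365,215),(325,188),(400,238),(350,205),(330,180),(420,210),(370,160),(395,220)]:
    x,y=220+c[0]//3,100+c[1]//3;print(c,q[y,x],d[y,x],(P[y,x]-Pb)@n)
m=(abs(q[...,0])<.06)&(abs(q[...,1])<.11)&(q[...,2]<.014)&(q[...,2]>-.2)&((P-Pb)@n>.03)&(abs((P-Ps)@yl)>.05)
v,u_=np.nonzero(m);k=q[m]
for lo in np.arange(-.2,.02,.02):
    z=k[(k[:,2]>=lo)&(k[:,2]<lo+.02)]
    if len(z):print(round(lo,2),len(z),z.min(0),z.max(0))
im2,d2=robot.read_camera("top");cv2.imwrite("pics/c2.png",cv2.resize(im2[90:260,220:420,::-1],None,fx=3,fy=3))
print(proj("top",s["tool_pos"]-.014*n))
```

```text
(365, 215) [-0.0027 -0.0866 -0.1066] 0.8935845 0.1706104290063019
(325, 188) [ 0.0263 -0.086  -0.1069] 0.8905223 0.1710594115539026
(400, 238) [-0.0289 -0.0888 -0.1088] 0.8934412 0.172686488609344
(350, 205) [ 0.0078 -0.0859 -0.1051] 0.89401877 0.16918463271570935
(330, 180) [ 0.0257 -0.0861 -0.1146] 0.88437104 0.1787731675877985
(420, 210) [-0.026  -0.0936 -0.1446] 0.861744 0.20853424822939254
(370, 160) [ 0.0149 -0.082  -0.1444] 0.8643615 0.2085070481467668
(395, 220) [-0.0191 -0.0864 -0.1169] 0.88732034 0.1808187660963482
-0.2 595 [-0.0347 -0.0434 -0.2   ] [ 0.038   0.0032 -0.1801]
-0.18 188 [-0.0301 -0.0436 -0.1799] [ 0.0227 -0.029  -0.1602]
-0.16 603 [-0.0348 -0.0819 -0.1599] [ 0.0361  0.0832 -0.14  ]
-0.14 317 [-0.0352 -0.0795 -0.14  ] [ 0.0365  0.0877 -0.12  ]
-0.12 177 [-0.0349 -0.0416 -0.1199] [ 0.0366  0.0823 -0.1016]
-0.1 1 [ 0.0342  0.0806 -0.0986] [ 0.0342  0.0806 -0.0986]
[[339.431  197.3454]]
```

View pics/c2.png

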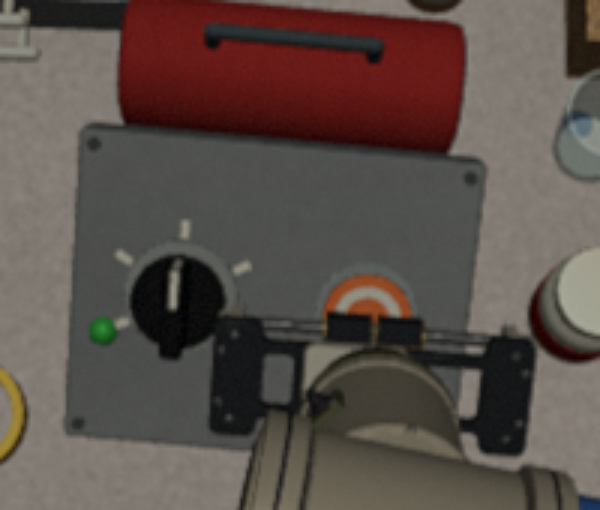

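The top view shows the closed fingers (meeting near crop (375,320)) over the upper part of the bush (centre about (368,310)). I'll compare the finger depth with the TCP reading.

Run:
```python
from h import *
np.set_printoptions(precision=4,suppress=True)
s=robot.read_state();im,d=robot.read_camera("top");P=cloud("top",d)
print(s["t"],s["tool_pos"],s["dq"],proj("top",s["tool_pos"]-.014*n),move(Pb,.042,0))
q=(P-s["tool_pos"])@R.from_rotvec(s["orientation"]).as_matrix()
for lo in np.arange(-.14,.06,.02):
    m=(abs(q[...,0])<.05)&(abs(q[...,1])<.06)&(q[...,2]>lo)&(q[...,2]<=lo+.02);k=q[m]
    v,u_=np.nonzero(m)
    if len(k):print(round(lo,2),len(k),np.percentile(k,2,axis=0),np.percentile(k,98,axis=0),u_.min(),u_.max(),v.min(),v.max())
for c in[(345,328),(405,328),(350,315),(400,318)]:
    x,y=220+c[0]//3,90+c[1]//3;print(c,q[y,x])
```

```text
2.5833 [ 0.5112 -0.0163  0.1564] [ 0.0032  0.001   0.0115 -0.0033 -0.0025  0.01  ] [[339.3844 197.6537]] (array([ 0.0151, -0.008 , -0.0391]), array([ 0.0019,  0.0014, -0.0058]))
-0.14 346 [-0.0168 -0.0536 -0.1389] [ 0.035   0.0522 -0.1204] 308 375 196 230
-0.12 187 [ 0.0225 -0.0579 -0.1199] [ 0.035   0.0578 -0.1069] 310 376 194 205
-0.08 2 [ 0.0084  0.0052 -0.0782] [ 0.0088  0.0056 -0.0693] 344 344 204 205
0.02 149 [ 0.0005 -0.02    0.0356] [0.0262 0.0337 0.0399] 328 356 182 196
0.04 223 [-0.0094 -0.0452  0.0401] [0.0418 0.0467 0.0599] 312 368 173 205
(345, 328) [ 0.0301 -0.0146 -0.1238]
(405, 328) [ 0.0333  0.0208 -0.1253]
(350, 315) [ 0.0346 -0.0129 -0.111 ]
(400, 318) [ 0.0345  0.0181 -0.1083]
```

Those blocks are the finger bases. They lie within 3 mm of the TCP reading, and the average of the two cameras holds. Approaching the bush.

arm_command --targets '[{"x":0.005,"y":-0.008,"z":-0.015,"rx":0.002,"ry":0.001,"rz":-0.006,"claw":255},{"x":0.015,"y":-0.008,"z":-0.039,"rx":0.002,"ry":0.001,"rz":-0.006,"claw":255},{"x":0.015,"y":-0.008,"z":-0.039,"rx":0.002,"ry":0.001,"rz":-0.006,"claw":255},{"x":0.015,"y":-0.008,"z":-0.039,"rx":0.002,"ry":0.001,"rz":-0.006,"claw":255}]'

```text
t: 2.97
tool_pos: [0.517, -0.02, 0.1339]
orientation: [3.055, -0.093, 0.672]
force: [-0.1, -0.3, -0.3]
opening: 0.0004
gripper_force: 0.0
```

```bash
cat > st.py <<'E'
from h import *
import sys
np.set_printoptions(precision=4,suppress=True)
def st(F):
    s=robot.read_state();e=s["tool_pos"]-F
    print("t",round(s["t"],2),"out %.4f side %.4f up %.4f"%(e@n,e@yl,e@u),"Fn %.1f"%(s["force"]@n),"F",s["force"],"q6",s["q"][5].round(3),"ang",(R.from_rotvec(s["orientation"])*Rt(0).inv()).as_rotvec().round(4),"along n",np.degrees((R.from_rotvec(s["orientation"])*Rt(0).inv()).as_rotvec()@n).round(1),"op",round(s["opening"],4),"gf",round(float(s["gripper_force"]),1),"wt",s["wrist_torque"]@n)
st({"b":Pb,"s":Ps}[sys.argv[1]])
E
python3 st.py b
```

```text
t 2.97 out 0.0404 side 0.0002 up -0.0024 Fn -0.2 F [-0.0939 -0.2604 -0.3104] q6 1.435 ang [ 0.0012  0.0033 -0.0012] along n -0.1 op 0.0004 gf 0.0 wt -0.005275469566062152
```

arm_command --targets '[{"x":0.004,"y":0,"z":-0.001,"rx":0,"ry":0,"rz":0,"claw":255},{"x":0.006,"y":0,"z":-0.004,"rx":0,"ry":0,"rz":0,"claw":255},{"x":0.008,"y":0,"z":-0.008,"rx":0,"ry":0,"rz":0,"claw":255},{"x":0.0095,"y":0,"z":-0.0115,"rx":0,"ry":0,"rz":0,"claw":255},{"x":0.0095,"y":0,"z":-0.0115,"rx":0,"ry":0,"rz":0,"claw":255}]'

```text
t: 3.38
tool_pos: [0.5224, -0.0198, 0.1292]
orientation: [3.054, -0.093, 0.676]
force: [0.3, -0.1, -0.5]
opening: 0.0005
gripper_force: 0.0
```

```bash
python3 st.py b
```

```text
t 3.38 out 0.0338 side 0.0006 up 0.0005 Fn -0.6 F [ 0.2506 -0.1145 -0.4962] q6 1.437 ang [ 0.0009  0.0009 -0.0009] along n -0.1 op 0.0005 gf 0.0 wt -0.002845697255189071
```

arm_command --targets '[{"x":0.0013,"y":0,"z":-0.0027,"rx":0,"ry":0,"rz":0,"claw":255},{"x":0.0025,"y":0,"z":-0.0054,"rx":0,"ry":0,"rz":0,"claw":255},{"x":0.0025,"y":0,"z":-0.0054,"rx":0,"ry":0,"rz":0,"claw":255}]'

```text
t: 3.63
tool_pos: [0.5236, -0.0198, 0.1264]
orientation: [3.054, -0.093, 0.676]
force: [0.4, -0.3, 0.0]
opening: 0.0006
gripper_force: 0.0
```

```bash
python3 st.py b
```

```text
t 3.63 out 0.0308 side 0.0007 up 0.0005 Fn -0.2 F [ 0.3757 -0.3045  0.0178] q6 1.437 ang [ 0.0009  0.0009 -0.0009] along n -0.1 op 0.0006 gf 0.0 wt 0.04710851927470337
```

arm_command --targets '[{"x":0.0013,"y":0,"z":-0.0027,"rx":0,"ry":0,"rz":0,"claw":255},{"x":0.0025,"y":0,"z":-0.0054,"rx":0,"ry":0,"rz":0,"claw":255},{"x":0.0025,"y":0,"z":-0.0054,"rx":0,"ry":0,"rz":0,"claw":255}]'

```text
t: 3.88
tool_pos: [0.5249, -0.0199, 0.1237]
orientation: [3.054, -0.093, 0.675]
force: [-0.4, 0.1, 0.4]
opening: 0.0003
gripper_force: 0.0
```

```bash
python3 st.py b
```

```text
t 3.88 out 0.0278 side 0.0007 up 0.0004 Fn 0.5 F [-0.4248  0.0631  0.3782] q6 1.437 ang [ 0.0009  0.001  -0.0011] along n -0.1 op 0.0003 gf 0.0 wt 0.04930086155616338
```

Run:
```python
from h import *
np.set_printoptions(precision=4,suppress=True)
s=robot.read_state()
for k in("side","top"):
    im,d=robot.read_camera(k);P=cloud(k,d)
    hsv=cv2.cvtColor(im,cv2.COLOR_RGB2HSV);H,S,V=cv2.split(hsv)
    o=(H>=6)&(H<20)&(S>150)&(V>60)&(np.linalg.norm(P-Pb,axis=-1)<.06);print(k,o.sum(),np.median((P[o]-Pb)@n) if o.any() else 0, proj(k,s["tool_pos"]-.014*n))
    if k=="side":cv2.imwrite("pics/c3.png",cv2.resize(im[120:250,260:400,::-1],None,fx=5,fy=4.5))
```

```text
side 213 0.02162195552517777 [[323.9259 179.5901]]
top 110 0.023071595782423064 [[340.1225 194.4647]]
```

View pics/c3.png

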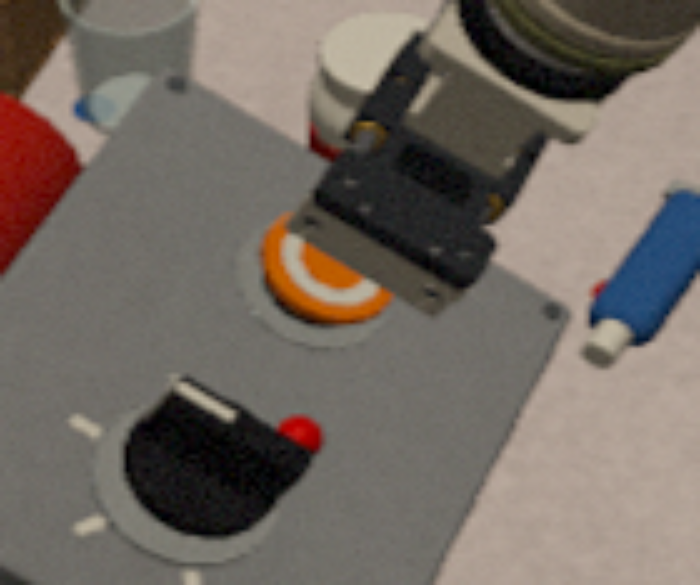

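The bush still stands at about 22 mm. The gripper body reads about 35 mm further back than I expected, so the tips are probably still above the bush. I'll keep going slowly, watching the force.

arm_command --targets '[{"x":0.0013,"y":0,"z":-0.0027,"rx":0,"ry":0,"rz":0,"claw":255},{"x":0.0025,"y":0,"z":-0.0054,"rx":0,"ry":0,"rz":0,"claw":255},{"x":0.0025,"y":0,"z":-0.0054,"rx":0,"ry":0,"rz":0,"claw":255}]'

```text
t: 4.23
tool_pos: [0.5261, -0.0199, 0.121]
orientation: [3.054, -0.093, 0.675]
force: [0.0, 0.5, 0.6]
opening: 0.0004
gripper_force: 0.0
```

```bash
python3 st.py b
python3 - <<'E'
from h import *
s=robot.read_state();M=R.from_rotvec(s["orientation"]).as_matrix()
for k in("side","top"):
    im,d=robot.read_camera(k);P=cloud(k,d);q=(P-s["tool_pos"])@M
    m=(abs(q[...,0])<.05)&(abs(q[...,1])<.1)&(q[...,2]<-.05)&(q[...,2]>-.2)&((P-Pb)@n>.07);print(k,np.percentile(q[m],[.5,50,99.5],axis=0).round(4))
    hi=np.histogram(q[m][:,2],np.arange(-.2,-.04,.01));print(hi[0])
E
```

```text
t 4.23 out 0.0248 side 0.0008 up 0.0004 Fn 0.6 F [0.0401 0.4682 0.6228] q6 1.438 ang [ 0.0008  0.001  -0.001 ] along n -0.1 op 0.0004 gf 0.0 wt -0.0025051848732498675
side [[-0.0344 -0.0958 -0.1998]
 [ 0.0043 -0.0416 -0.1429]
 [ 0.0365  0.0784 -0.1017]]
[312 217  87  87 100 688 170 310 189 161   0   0   0   0   0]
top [[-0.0349 -0.0905 -0.1932]
 [ 0.0181 -0.0074 -0.1435]
 [ 0.0353  0.0962 -0.107 ]]
[  87   60    3    3    1 1407   94  292  195   21    0    0    0    2
    0]
```

arm_command --targets '[{"x":0.0025,"y":0,"z":-0.0054,"rx":0,"ry":0,"rz":0,"claw":255},{"x":0.005,"y":0,"z":-0.0108,"rx":0,"ry":0,"rz":0,"claw":255},{"x":0.0075,"y":0,"z":-0.0163,"rx":0,"ry":0,"rz":0,"claw":255},{"x":0.0075,"y":0,"z":-0.0163,"rx":0,"ry":0,"rz":0,"claw":255}]'

```text
t: 4.67
tool_pos: [0.5297, -0.0198, 0.1122]
orientation: [3.055, -0.093, 0.674]
force: [-0.4, 0.3, -0.1]
opening: 0.0006
gripper_force: 0.0
```

```bash
python3 st.py b
```

```text
t 4.67 out 0.0154 side 0.0011 up -0.0001 Fn 0.1 F [-0.387   0.2942 -0.0611] q6 1.438 ang [ 0.001   0.0018 -0.001 ] along n -0.1 op 0.0006 gf 0.0 wt 0.015974931442785684
```

arm_command --targets '[{"x":0.0025,"y":-0.0005,"z":-0.0054,"rx":0,"ry":0,"rz":0,"claw":255},{"x":0.005,"y":-0.001,"z":-0.0108,"rx":0,"ry":0,"rz":0,"claw":255},{"x":0.0075,"y":-0.002,"z":-0.0163,"rx":0,"ry":0,"rz":0,"claw":255},{"x":0.0075,"y":-0.002,"z":-0.0163,"rx":0,"ry":0,"rz":0,"claw":255}]'

```text
t: 5.0
tool_pos: [0.5335, -0.0209, 0.1042]
orientation: [3.054, -0.093, 0.674]
force: [-0.1, -0.1, -0.1]
opening: 0.0003
gripper_force: 0.0
```

```bash
python3 st.py b
```

```text
t 5.0 out 0.0065 side 0.0002 up -0.0000 Fn -0.1 F [-0.0534 -0.1291 -0.1128] q6 1.435 ang [ 0.0009  0.0017 -0.001 ] along n -0.1 op 0.0003 gf 0.0 wt 0.06455032589125272
```

Still no contact at 6.5 mm. I expect it between about 0 and +3 mm, so I'll take smaller steps.

arm_command --targets '[{"x":0.0025,"y":0,"z":-0.0054,"rx":0,"ry":0,"rz":0,"claw":255},{"x":0.005,"y":0,"z":-0.0108,"rx":0,"ry":0,"rz":0,"claw":255},{"x":0.005,"y":0,"z":-0.0108,"rx":0,"ry":0,"rz":0,"claw":255}]'

```text
t: 5.25
tool_pos: [0.5362, -0.021, 0.0994]
orientation: [3.054, -0.093, 0.675]
force: [0.5, -0.2, -0.7]
opening: 0.0006
gripper_force: 0.0
```

```bash
python3 st.py b
```

```text
t 5.25 out 0.0010 side 0.0003 up 0.0004 Fn -0.9 F [ 0.5259 -0.2288 -0.7163] q6 1.435 ang [ 0.0007  0.0011 -0.0011] along n -0.1 op 0.0006 gf 0.0 wt -0.03603470404133315
```

arm_command --targets '[{"x":0.0017,"y":0,"z":-0.0036,"rx":0,"ry":0,"rz":0,"claw":255},{"x":0.0034,"y":0,"z":-0.0072,"rx":0,"ry":0,"rz":0,"claw":255},{"x":0.0034,"y":0,"z":-0.0072,"rx":0,"ry":0,"rz":0,"claw":255}]'

```text
t: 5.5
tool_pos: [0.5379, -0.021, 0.096]
orientation: [3.054, -0.093, 0.676]
force: [-1.8, -1.3, 1.2]
opening: 0.0004
gripper_force: 1.0
```

```bash
python3 st.py b
python3 - <<'E'
from h import *
for k in("side","top"):
    im,d=robot.read_camera(k);P=cloud(k,d)
    H,S,V=cv2.split(cv2.cvtColor(im,cv2.COLOR_RGB2HSV))
    o=(H>=6)&(H<20)&(S>150)&(V>60)&(np.linalg.norm(P-Pb,axis=-1)<.06);print(k,o.sum(),np.median((P[o]-Pb)@n) if o.any() else 0)
    if k=="side":cv2.imwrite("pics/c4.png",cv2.resize(im[120:250,260:400,::-1],None,fx=5,fy=4.5))
E
```

```text
t 5.5 out -0.0028 side 0.0004 up 0.0006 Fn 1.8 F [-1.8293 -1.3256  1.1809] q6 1.436 ang [ 0.0006  0.0008 -0.001 ] along n -0.1 op 0.0004 gf 1.0 wt 0.036694042700361314
side 92 0.012301185733561336
top 80 0.013364003505441913
```

View pics/c4.png

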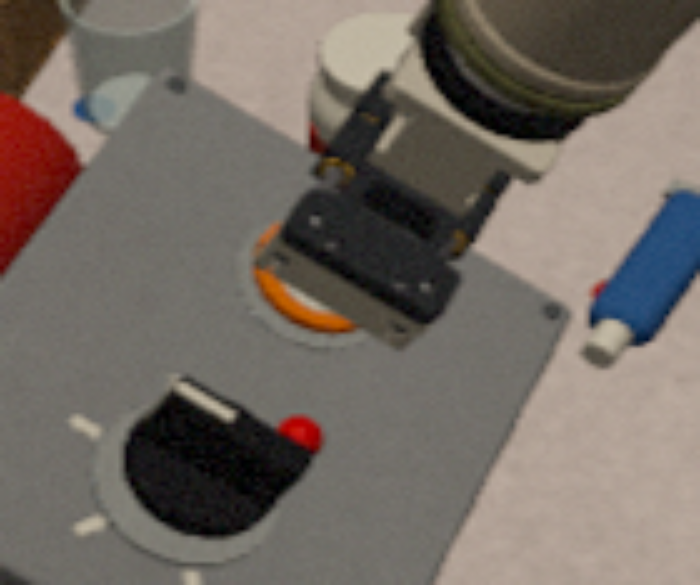

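The crop shows the tool now at the bush. I need a better bush height before the last few millimetres.

```bash
python3 st.py b
python3 - <<'E'
from h import *
im,d=robot.read_camera("top");P=cloud("top",d);h=(P-Pb)@n;a=(P-Pb)@yl;b=(P-Pb)@u
c=np.array([0.0,0.0])
for d_ in(d,np.load("pics/top0.npy")):
    P=cloud("top",d_);h=(P-Pb)@n;r=np.hypot((P-Pb)@yl+.003,(P-Pb)@u)
    for lo,hi in((0,.015),(.015,.028),(.03,.034),(.045,.06)):
        m=(r>lo)&(r<hi)&(h<.04)&(h>-.01);print(lo,hi,m.sum(),np.percentile(h[m],[5,50,95]).round(4) if m.any() else 0)
E
```

```text
t 5.6 out -0.0028 side 0.0005 up 0.0007 Fn 0.4 F [-0.259  -0.026   0.3716] q6 1.436 ang [ 0.0008  0.0004 -0.0011] along n -0.1 op 0.0005 gf 0.0 wt 0.0045647544609260194
0 0.015 3 [0.0157 0.0159 0.0161]
0.015 0.028 81 [0.0117 0.0139 0.017 ]
0.03 0.034 80 [-0.0011  0.0024  0.0137]
0.045 0.06 543 [-0.003   0.      0.0028]
0 0.015 150 [0.0213 0.0239 0.0265]
0.015 0.028 382 [0.0205 0.0233 0.0262]
0.03 0.034 150 [-0.0007  0.004   0.0244]
0.045 0.06 1016 [-0.0031  0.0001  0.0032]
```

The bush top is now at about 14 mm, so contact came near out = +6 mm. The real tips therefore sit about 17 mm behind the reported TCP rather than 14 mm ahead, and home should be at out ≈ -6.8 mm. I'll go in 1 mm steps.

arm_command --targets '[{"x":0.0008,"y":0,"z":-0.0018,"rx":0,"ry":0,"rz":0,"claw":255},{"x":0.0017,"y":0,"z":-0.0036,"rx":0,"ry":0,"rz":0,"claw":255}]'

```text
t: 5.82
tool_pos: [0.5389, -0.0209, 0.0946]
orientation: [3.054, -0.093, 0.676]
force: [-5.7, -0.2, 5.2]
opening: 0.0006
gripper_force: 3.9
```

```bash
python3 st.py b
```

```text
t 5.82 out -0.0045 side 0.0006 up 0.0008 Fn 7.1 F [-5.7173 -0.1685  5.2306] q6 1.436 ang [ 0.0007  0.0005 -0.001 ] along n -0.1 op 0.0006 gf 3.9 wt 0.01174685155334905
```

arm_command --targets '[{"x":0.0008,"y":0,"z":-0.0018,"rx":0,"ry":0,"rz":0,"claw":255},{"x":0.0013,"y":0,"z":-0.0027,"rx":0,"ry":0,"rz":0,"claw":255}]'

```text
t: 5.98
tool_pos: [0.5395, -0.0209, 0.0932]
orientation: [3.054, -0.093, 0.676]
force: [-5.4, 0.7, 6.0]
opening: 0.0002
gripper_force: 3.8
```

```bash
python3 st.py b
```

```text
t 5.98 out -0.0060 side 0.0006 up 0.0008 Fn 7.8 F [-5.3604  0.7093  6.0406] q6 1.436 ang [ 0.0006  0.0004 -0.001 ] along n -0.1 op 0.0002 gf 3.8 wt 0.02630697869688576
```

arm_command --targets '[{"x":0.0006,"y":0,"z":-0.0012,"rx":0,"ry":0,"rz":0,"claw":255}]'

```text
t: 6.07
tool_pos: [0.5398, -0.0209, 0.0926]
orientation: [3.054, -0.092, 0.676]
force: [-6.0, -1.5, 5.5]
opening: 0.0005
gripper_force: 3.8
```

arm_command --targets '[{"x":0.0006,"y":0,"z":-0.0012,"rx":0,"ry":0,"rz":0,"claw":255}]'

```text
t: 6.15
tool_pos: [0.5401, -0.021, 0.0924]
orientation: [3.054, -0.092, 0.676]
force: [-18.5, -0.3, 19.8]
opening: 0.0006
gripper_force: 12.7
```

```bash
python3 st.py b
```

```text
t 6.15 out -0.0070 side 0.0006 up 0.0010 Fn 25.7 F [-18.5445  -0.2928  19.7629] q6 1.436 ang [ 0.0006  0.0005 -0.0009] along n -0.1 op 0.0006 gf 12.7 wt 0.012701723632481733
```

The shoulder landed: the force jumped to 26 N at out = -7.0 mm, as predicted. Backing off now, then over to the selector with the claw open.

arm_command --targets '[{"x":-0.017,"y":0.001,"z":0.036,"rx":0,"ry":0,"rz":0,"claw":255},{"x":-0.0675,"y":0.004,"z":0.145,"rx":0,"ry":0,"rz":0,"claw":255},{"x":-0.0675,"y":0.004,"z":0.145,"rx":0,"ry":0,"rz":0,"claw":0},{"x":-0.0515,"y":0.274,"z":0.145,"rx":0,"ry":0,"rz":0,"claw":0},{"x":-0.0515,"y":0.274,"z":0.145,"rx":0,"ry":0,"rz":0,"claw":0},{"x":-0.0515,"y":0.274,"z":0.145,"rx":0,"ry":0,"rz":0,"claw":0},{"x":-0.0515,"y":0.274,"z":0.145,"rx":0,"ry":0,"rz":0,"claw":0},{"x":-0.0515,"y":0.274,"z":0.145,"rx":0,"ry":0,"rz":0,"claw":0}]'

```text
t: 6.82
tool_pos: [0.5141, 0.1196, 0.1643]
orientation: [3.056, -0.085, 0.677]
force: [-0.1, -0.4, -0.7]
opening: 0.036
gripper_force: 0.0
```

```bash
python3 st.py s
python3 - <<'E'
from h import *
np.set_printoptions(precision=4,suppress=True)
s=robot.read_state();M=R.from_rotvec(s["orientation"]).as_matrix()
for k in("side","top"):
    im,d=robot.read_camera(k);P=cloud(k,d);h=(P-Pb)@n;r=np.hypot((P-Pb)@yl,(P-Pb)@u)
    m=(r<.025)&(h<.04)&(h>-.01);print(k,"bush h",np.median(h[m]) if m.any() else 0,m.sum())
    q=(P-s["tool_pos"])@M
    m=(abs(q[...,0])<.05)&(abs(q[...,1])<.12)&(q[...,2]<.02)&(q[...,2]>-.16)&((P-Ps)@n>.08);k_=q[m]
    for lo in np.arange(-.16,.02,.02):
        z=k_[(k_[:,2]>lo)&(k_[:,2]<=lo+.02)]
        if len(z)>3:print(round(lo,2),len(z),np.percentile(z,1,axis=0),np.percentile(z,99,axis=0))
    cv2.imwrite(f"pics/d_{k}.png",im[90:290,200:440,::-1])
a,b=[cv2.imread(f"pics/d_{k}.png") for k in("side","top")];cv2.imwrite("pics/d.png",cv2.resize(np.hstack([a,b]),(800,333)))
print(move(Ps,.0131,0))
E
```

```text
t 6.82 out 0.0727 side 0.0045 up 0.0001 Fn -0.6 F [-0.1158 -0.4169 -0.6705] q6 1.883 ang [0.0015 0.0004 0.0039] along n 0.2 op 0.036 gf 0.0 wt -0.003994451284084833
side bush h 0.009720262569369425 45
-0.16 1073 [-0.0332 -0.0953 -0.159 ] [ 0.0345 -0.0224 -0.1403]
-0.14 624 [-0.0342 -0.0954 -0.1397] [ 0.0362  0.0774 -0.1205]
-0.12 370 [-0.0339 -0.0879 -0.1195] [ 0.0363  0.079  -0.101 ]
top bush h 0.010566347331758923 408
-0.16 1519 [-0.0347 -0.0886 -0.147 ] [ 0.0338  0.0976 -0.1405]
-0.14 624 [-0.0315 -0.084  -0.1398] [ 0.0351  0.0922 -0.1202]
-0.12 284 [-0.0192 -0.0786 -0.1199] [ 0.0352  0.0883 -0.1034]
-0.08 7 [ 0.0058 -0.0208 -0.0738] [ 0.0081 -0.0164 -0.0616]
(array([ 0.0497, -0.006 , -0.1075]), array([-0.0002, -0.0006, -0.0006]))
```

View pics/d.png

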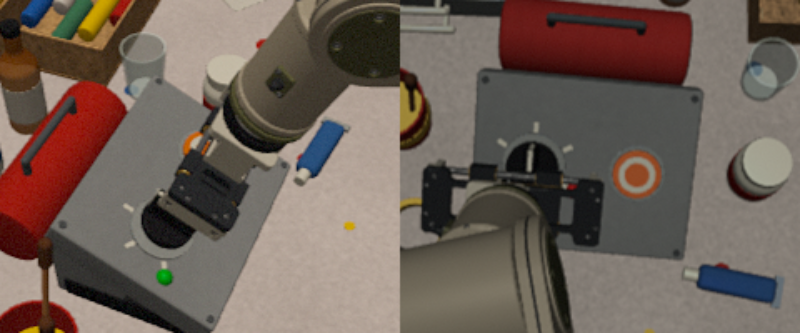

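Both cameras put the bush at about 10 mm, so it is home. The picture shows the gripper over the selector. Opening fully and descending.

arm_command --targets '[{"x":0,"y":-0.006,"z":0,"rx":0,"ry":0,"rz":0,"claw":0},{"x":0,"y":-0.006,"z":0,"rx":0,"ry":0,"rz":0,"claw":0},{"x":0,"y":-0.006,"z":0,"rx":0,"ry":0,"rz":0,"claw":0},{"x":0,"y":-0.006,"z":0,"rx":0,"ry":0,"rz":0,"claw":0},{"x":0.017,"y":-0.007,"z":-0.036,"rx":0,"ry":0,"rz":0,"claw":0},{"x":0.034,"y":-0.007,"z":-0.073,"rx":0,"ry":0,"rz":0,"claw":0},{"x":0.047,"y":-0.007,"z":-0.1,"rx":0,"ry":0,"rz":0,"claw":0},{"x":0.049,"y":-0.007,"z":-0.105,"rx":0,"ry":0,"rz":0,"claw":0},{"x":0.049,"y":-0.007,"z":-0.105,"rx":0,"ry":0,"rz":0,"claw":0},{"x":0.049,"y":-0.007,"z":-0.105,"rx":0,"ry":0,"rz":0,"claw":0}]'

```text
t: 7.75
tool_pos: [0.5388, 0.1123, 0.1122]
orientation: [3.054, -0.094, 0.676]
force: [0.2, -0.0, -0.0]
opening: 0.0928
gripper_force: 0.0
```

```bash
python3 st.py s; python3 -c "
from h import *
print(move(Ps,.0140,0))"
```

```text
t 7.75 out 0.0150 side -0.0014 up 0.0009 Fn -0.1 F [ 0.1941 -0.0135 -0.017 ] q6 1.876 ang [ 0.0008  0.0005 -0.0016] along n -0.1 op 0.0928 gf 0.0 wt -0.019254390950322543
(array([-0.0007,  0.0028, -0.0025]), array([-0.0004, -0.0003,  0.0008]))
```

arm_command --targets '[{"x":-0.001,"y":0.003,"z":-0.002,"rx":0,"ry":0,"rz":0,"claw":255},{"x":-0.001,"y":0.003,"z":-0.002,"rx":0,"ry":0,"rz":0,"claw":255},{"x":-0.001,"y":0.003,"z":-0.002,"rx":0,"ry":0,"rz":0,"claw":255},{"x":-0.001,"y":0.003,"z":-0.002,"rx":0,"ry":0,"rz":0,"claw":255},{"x":-0.001,"y":0.003,"z":-0.002,"rx":0,"ry":0,"rz":0,"claw":255},{"x":-0.001,"y":0.003,"z":-0.002,"rx":0,"ry":0,"rz":0,"claw":255},{"x":-0.001,"y":0.003,"z":-0.002,"rx":0,"ry":0,"rz":0,"claw":255},{"x":-0.001,"y":0.003,"z":-0.002,"rx":0,"ry":0,"rz":0,"claw":255},{"x":-0.001,"y":0.003,"z":-0.002,"rx":0,"ry":0,"rz":0,"claw":255},{"x":-0.001,"y":0.003,"z":-0.002,"rx":0,"ry":0,"rz":0,"claw":255}]' --squeeze 12

```text
t: 8.58
tool_pos: [0.5382, 0.1141, 0.1107]
orientation: [3.054, -0.093, 0.676]
force: [0.3, -0.1, 0.1]
opening: 0.0307
gripper_force: 0.0
```

```bash
python3 st.py s
```

```text
t 8.58 out 0.0138 side 0.0004 up -0.0004 Fn 0.0 F [ 0.2865 -0.1274  0.1383] q6 1.882 ang [ 0.0008  0.0007 -0.001 ] along n -0.1 op 0.0307 gf 0.0 wt 0.0044000104292705785
```

arm_command --targets '[{"x":0,"y":0,"z":0,"rx":0,"ry":0,"rz":0,"claw":255},{"x":0,"y":0,"z":0,"rx":0,"ry":0,"rz":0,"claw":255},{"x":0,"y":0,"z":0,"rx":0,"ry":0,"rz":0,"claw":255},{"x":0,"y":0,"z":0,"rx":0,"ry":0,"rz":0,"claw":255}]'

```text
t: 8.92
tool_pos: [0.5382, 0.1135, 0.1107]
orientation: [3.053, -0.093, 0.675]
force: [-2.0, -5.9, 1.9]
opening: 0.0158
gripper_force: 12.0
```

```bash
python3 st.py s
```

```text
t 8.92 out 0.0139 side -0.0002 up -0.0004 Fn 2.4 F [-1.962  -5.9194  1.8807] q6 1.882 ang [-0.0003  0.0009 -0.0013] along n -0.1 op 0.0158 gf 12.0 wt -0.008096418939689601
```

arm_command --targets '[{"x":0,"y":-0.0014,"z":0,"rx":0,"ry":0,"rz":0,"claw":255},{"x":0,"y":-0.0014,"z":0,"rx":0,"ry":0,"rz":0,"claw":255},{"x":0.003,"y":-0.0015,"z":-0.0065,"rx":0,"ry":0,"rz":0,"claw":255},{"x":0.006,"y":-0.0016,"z":-0.013,"rx":0,"ry":0,"rz":0,"claw":255},{"x":0.009,"y":-0.0018,"z":-0.0195,"rx":0,"ry":0,"rz":0,"claw":255},{"x":0.0105,"y":-0.002,"z":-0.0227,"rx":0,"ry":0,"rz":0,"claw":255},{"x":0.0105,"y":-0.002,"z":-0.0227,"rx":0,"ry":0,"rz":0,"claw":255}]' --squeeze 40

```text
t: 9.5
tool_pos: [0.5436, 0.1131, 0.0995]
orientation: [3.054, -0.093, 0.676]
force: [-8.0, -1.2, 8.2]
opening: 0.0156
gripper_force: 40.0
```

```bash
python3 st.py s
```

```text
t 9.5 out 0.0014 side -0.0003 up -0.0002 Fn 10.8 F [-7.9904 -1.1528  8.1883] q6 1.881 ang [ 0.0007  0.0008 -0.0011] along n -0.1 op 0.0156 gf 40.0 wt 0.059858119657100285
```

The selector is pushed 12.5 mm with 10.8 N. Turning to 60°, the first half first.

arm_command --targets '[{"x":0,"y":0,"z":0,"rx":-0.022,"ry":0.0013,"rz":0.0475,"claw":255},{"x":0,"y":0,"z":0,"rx":-0.044,"ry":0.0026,"rz":0.095,"claw":255},{"x":0,"y":0,"z":0,"rx":-0.066,"ry":0.004,"rz":0.142,"claw":255},{"x":0,"y":0,"z":0,"rx":-0.088,"ry":0.005,"rz":0.19,"claw":255},{"x":0,"y":0,"z":0,"rx":-0.11,"ry":0.0065,"rz":0.237,"claw":255},{"x":0,"y":0,"z":0,"rx":-0.11,"ry":0.0065,"rz":0.237,"claw":255}]'

```text
t: 10.0
tool_pos: [0.5434, 0.1132, 0.0997]
orientation: [2.871, 0.686, 0.625]
force: [-7.5, -2.4, 8.0]
opening: 0.0158
gripper_force: 40.0
```

```bash
python3 st.py s
```

```text
t 10.0 out 0.0017 side -0.0002 up -0.0003 Fn 10.3 F [-7.4515 -2.4412  8.0175] q6 1.351 ang [-0.2221  0.0141  0.4791] along n 30.3 op 0.0158 gf 40.0 wt 0.03470899701504054
```

arm_command --targets '[{"x":0,"y":0,"z":-0.0005,"rx":-0.022,"ry":0.0013,"rz":0.0475,"claw":255},{"x":0,"y":0,"z":-0.0005,"rx":-0.044,"ry":0.0026,"rz":0.095,"claw":255},{"x":0,"y":0,"z":-0.0005,"rx":-0.066,"ry":0.004,"rz":0.142,"claw":255},{"x":0,"y":0,"z":-0.0005,"rx":-0.088,"ry":0.005,"rz":0.19,"claw":255},{"x":0,"y":0,"z":-0.0005,"rx":-0.11,"ry":0.0065,"rz":0.236,"claw":255},{"x":0,"y":0,"z":-0.0005,"rx":-0.11,"ry":0.0065,"rz":0.236,"claw":255},{"x":0,"y":0,"z":-0.0005,"rx":-0.11,"ry":0.0065,"rz":0.236,"claw":255}]'

```text
t: 10.58
tool_pos: [0.5434, 0.1133, 0.0995]
orientation: [2.525, 1.353, 0.54]
force: [-8.3, -1.1, 8.1]
opening: 0.0156
gripper_force: 40.0
```

```bash
python3 st.py s
```

```text
t 10.58 out 0.0015 side -0.0001 up -0.0004 Fn 10.8 F [-8.3086 -1.118   8.0998] q6 0.837 ang [-0.4396  0.027   0.9457] along n 59.8 op 0.0156 gf 40.0 wt 0.026599161498000196
```

arm_command --targets '[{"x":-0.0035,"y":0,"z":0.0075,"rx":0,"ry":0,"rz":0,"claw":255},{"x":-0.007,"y":0,"z":0.015,"rx":0,"ry":0,"rz":0,"claw":255},{"x":-0.0105,"y":0.0006,"z":0.0227,"rx":0,"ry":0,"rz":0,"claw":255},{"x":-0.0105,"y":0.0006,"z":0.0227,"rx":0,"ry":0,"rz":0,"claw":165},{"x":-0.0105,"y":0.0006,"z":0.0227,"rx":0,"ry":0,"rz":0,"claw":165},{"x":-0.0105,"y":0.0006,"z":0.0227,"rx":0,"ry":0,"rz":0,"claw":165},{"x":-0.0105,"y":0.0006,"z":0.0227,"rx":0,"ry":0,"rz":0,"claw":165}]'

```text
t: 11.17
tool_pos: [0.5382, 0.1135, 0.1102]
orientation: [2.525, 1.352, 0.54]
force: [0.1, 0.1, -0.1]
opening: 0.0321
gripper_force: 0.0
```

```bash
python3 st.py s
python3 - <<'E'
from h import *
for k in("side","top"):
    im,d=robot.read_camera(k);P=cloud(k,d);h=(P-Ps)@n;r=np.hypot((P-Ps)@yl,(P-Ps)@u)
    m=(r<.036)&(h<.075)&(h>.01);print(k,np.histogram(h[m],np.arange(.01,.08,.005))[0])
E
```

```text
t 11.17 out 0.0134 side -0.0002 up -0.0006 Fn -0.1 F [ 0.1337  0.0961 -0.0578] q6 0.837 ang [-0.4393  0.027   0.945 ] along n 59.7 op 0.0321 gf 0.0 wt 0.051678789682787864
side [  0  28  62 244  41  37  44  55  41  53 169  37  29   0]
top [ 0  0  8 30  6  0  5  0  0  1  3  1  0  0]
```

It has sprung out at the first click: skirt top at 25–30 mm and bar top at about 63 mm, with zero tool force. Regripping and pushing for the second click.

arm_command --targets '[{"x":0,"y":0,"z":0,"rx":0,"ry":0,"rz":0,"claw":255},{"x":0,"y":0,"z":0,"rx":0,"ry":0,"rz":0,"claw":255},{"x":0,"y":0,"z":0,"rx":0,"ry":0,"rz":0,"claw":255},{"x":0,"y":0,"z":0,"rx":0,"ry":0,"rz":0,"claw":255},{"x":0,"y":0,"z":0,"rx":0,"ry":0,"rz":0,"claw":255},{"x":0.0035,"y":0,"z":-0.0075,"rx":0,"ry":0,"rz":0,"claw":255},{"x":0.007,"y":0,"z":-0.015,"rx":0,"ry":0,"rz":0,"claw":255},{"x":0.0105,"y":-0.0006,"z":-0.0227,"rx":0,"ry":0,"rz":0,"claw":255},{"x":0.0105,"y":-0.0006,"z":-0.0227,"rx":0,"ry":0,"rz":0,"claw":255},{"x":0.0105,"y":-0.0006,"z":-0.0227,"rx":0,"ry":0,"rz":0,"claw":255}]'

```text
t: 12.1
tool_pos: [0.5436, 0.1131, 0.0992]
orientation: [2.526, 1.352, 0.54]
force: [-8.0, -0.1, 8.2]
opening: 0.016
gripper_force: 40.0
```

```bash
python3 st.py s
```

```text
t 12.1 out 0.0011 side -0.0002 up -0.0004 Fn 10.8 F [-7.9827 -0.0782  8.1709] q6 0.838 ang [-0.4394  0.0272  0.9448] along n 59.7 op 0.016 gf 40.0 wt 0.07087310494032487
```

Pushed in at 10.8 N. Turning a further 60° in ten rows.

arm_command --targets '[{"x":0,"y":0,"z":0,"rx":-0.022,"ry":0.0013,"rz":0.0475,"claw":255},{"x":0,"y":0,"z":0,"rx":-0.044,"ry":0.0026,"rz":0.095,"claw":255},{"x":0,"y":0,"z":0,"rx":-0.066,"ry":0.004,"rz":0.142,"claw":255},{"x":0,"y":0,"z":0,"rx":-0.088,"ry":0.005,"rz":0.19,"claw":255},{"x":0,"y":0,"z":0,"rx":-0.11,"ry":0.0065,"rz":0.237,"claw":255},{"x":0,"y":0,"z":0,"rx":-0.1325,"ry":0.008,"rz":0.285,"claw":255},{"x":0,"y":0,"z":0,"rx":-0.1545,"ry":0.009,"rz":0.332,"claw":255},{"x":0,"y":0,"z":0,"rx":-0.177,"ry":0.0105,"rz":0.38,"claw":255},{"x":0,"y":0,"z":0,"rx":-0.199,"ry":0.012,"rz":0.427,"claw":255},{"x":0,"y":0,"z":0,"rx":-0.221,"ry":0.013,"rz":0.475,"claw":255}]'

```text
t: 12.93
tool_pos: [0.5433, 0.1132, 0.0992]
orientation: [1.44, 2.335, 0.287]
force: [-7.1, -0.7, 7.0]
opening: 0.0159
gripper_force: 40.0
```

arm_command --targets '[{"x":0,"y":0,"z":0,"rx":0,"ry":0,"rz":0,"claw":255},{"x":0,"y":0,"z":0,"rx":0,"ry":0,"rz":0,"claw":255}]'

```text
t: 13.1
tool_pos: [0.5434, 0.1132, 0.0992]
orientation: [1.446, 2.332, 0.288]
force: [-8.0, -0.3, 6.3]
opening: 0.0158
gripper_force: 40.0
```

```bash
python3 st.py s
```

```text
t 13.1 out 0.0012 side -0.0002 up -0.0005 Fn 9.1 F [-7.9576 -0.3189  6.2934] q6 -0.21 ang [-0.882   0.0533  1.8955] along n 119.8 op 0.0158 gf 40.0 wt 0.07459916261387495
```

Now 119.8°. Letting it spring out, opening the claw and then withdrawing along the axis.

arm_command --targets '[{"x":-0.0035,"y":0,"z":0.0075,"rx":0,"ry":0,"rz":0,"claw":255},{"x":-0.007,"y":0,"z":0.015,"rx":0,"ry":0,"rz":0,"claw":255},{"x":-0.0105,"y":0.0006,"z":0.0227,"rx":0,"ry":0,"rz":0,"claw":255},{"x":-0.0105,"y":0.0006,"z":0.0227,"rx":0,"ry":0,"rz":0,"claw":100},{"x":-0.0105,"y":0.0006,"z":0.0227,"rx":0,"ry":0,"rz":0,"claw":100},{"x":-0.0105,"y":0.0006,"z":0.0227,"rx":0,"ry":0,"rz":0,"claw":100},{"x":-0.0105,"y":0.0006,"z":0.0227,"rx":0,"ry":0,"rz":0,"claw":100},{"x":-0.0105,"y":0.0006,"z":0.0227,"rx":0,"ry":0,"rz":0,"claw":100}]'

```text
t: 13.77
tool_pos: [0.5383, 0.1133, 0.1102]
orientation: [1.446, 2.331, 0.289]
force: [-0.1, -0.2, 0.3]
opening: 0.0446
gripper_force: 0.0
```

arm_command --targets '[{"x":-0.03,"y":0.002,"z":0.07,"rx":0,"ry":0,"rz":0,"claw":100},{"x":-0.06,"y":0.004,"z":0.13,"rx":0,"ry":0,"rz":0,"claw":100},{"x":-0.3,"y":0.004,"z":0.3,"rx":0,"ry":0,"rz":0,"claw":100},{"x":-0.3,"y":0.004,"z":0.3,"rx":0,"ry":0,"rz":0,"claw":100},{"x":-0.3,"y":0.004,"z":0.3,"rx":0,"ry":0,"rz":0,"claw":100},{"x":-0.3,"y":0.004,"z":0.3,"rx":0,"ry":0,"rz":0,"claw":100},{"x":-0.3,"y":0.004,"z":0.3,"rx":0,"ry":0,"rz":0,"claw":100},{"x":-0.3,"y":0.004,"z":0.3,"rx":0,"ry":0,"rz":0,"claw":100}]'

```text
t: 14.43
tool_pos: [0.3986, 0.1214, 0.2627]
orientation: [1.449, 2.335, 0.279]
force: [0.3, 0.1, 0.8]
opening: 0.0569
gripper_force: 0.0
```

```bash
python3 st.py s
python3 - <<'E'
from h import *
c=[]
for k in("side","top"):
    im,d=robot.read_camera(k);P=cloud(k,d);h=(P-Ps)@n;r=np.hypot((P-Ps)@yl,(P-Ps)@u)
    m=(r<.036)&(h<.075)&(h>.01);print(k,np.histogram(h[m],np.arange(.01,.08,.005))[0])
    h=(P-Pb)@n;r=np.hypot((P-Pb)@yl,(P-Pb)@u);m=(r<.025)&(h<.04);print("bush",np.median(h[m]),m.sum())
    c.append(im[100:290,200:400,::-1])
cv2.imwrite("pics/e.png",cv2.resize(np.hstack(c),(800,380)))
E
```

```text
t 14.43 out 0.2107 side -0.0006 up -0.0629 Fn 0.6 F [0.3422 0.08   0.7792] q6 -0.142 ang [-0.8784  0.0616  1.8972] along n 119.8 op 0.0569 gf 0.0 wt 0.018244517676812975
side [  1  28  75 356  44  37  39  30  42  44 195  13   0   0]
bush 0.009986544691796984 311
top [  0   6  32 386  72  12  12  16  13  14 168  66   0   0]
bush 0.010658125416582303 410
```

View pics/e.png

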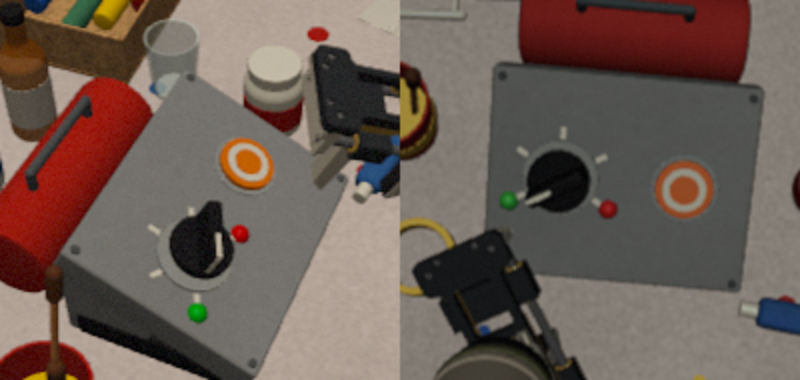

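The final picture shows the selector sprung out and pointing at the green lens. The bush reads 10 mm out (home), and the robot is clear of everything. Handing in.

```bash
python3 -c "
from plant import robot
print(robot.close_job())"
```

```text
the job is handed in; nothing more can be done
None
```

The bush is pressed fully home, eased off at about 26 N when the shoulder landed, and the selector has gone two clicks, springing out at each, and ends pointing at the green lens; the job was handed in at about 14.5 s with the robot clear of everything.

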